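# Get a roller and the cleaner ready at the labelling machine

## Robot

A 6-joint arm with a two-finger parallel gripper is mounted at the origin on the work surface. World frame = base frame: x ahead of the robot, y to its left, z up, the work surface at z = 0. Lengths are in mm, angles in rad, forces in N, time in s.
With the tool pointing down it reaches from about 400 to 925 mm from the base axis. Payload 12.5 kg.
Tool frame: the origin (TCP) lies midway between the tips of the shut fingers; the grasp point (between the pads) lies 19 mm behind it; z points along the fingers, y is the direction in which the jaws open and shut (so a half turn about z gives the same grasp; the last joint's range is limited). The gripper opens to 95 mm and grips with 3 to 60 N. Pads are 20 mm wide; open, the fingers measure 119 mm over their backs; the gripper's body (75 mm by 180 mm) begins 59 mm behind the grasp point.
Start: joints at [-1.397, 0.491, 1.559, -0, 1.092, -0.106], TCP at [172.625, -600.706, 214.661] pointing down, gripper open.
Joint ranges: [-3.1, 3.1], [-0.84, 2.19], [0.05, 2.79], [-1.13, 4.28], [0.06, 2.93], [-2.69, 2.69]. Speed limits (rad/s): [2.22, 2.22, 2.79, 3.14, 3.14, 3.14].

## Interface

Orientations are given as [roll, pitch, yaw] about the fixed x, y, z axes, in that order (R = Rz(yaw) Ry(pitch) Rx(roll)).
In Python, from cell import env gives the robot as it stands.
- The arm moves only by the tool drive_tool, never from a script. Its argument "increments" is a list of rows, each a list of 2 entries, a list of its own where there are three numbers: the shift along the tool's x, y, z as a fraction of full scale, then the turn, a rotation vector about the tool's x, y, z as a fraction of full scale. In form: [[[x, y, z], [ax, ay, az]], ...]. A call has 1 to 5 rows; each row shifts and turns the commanded pose from where the row before left it, along the tool's axes as they then stand; what a row does not reach is not made up. Full scale, the value 1, is 30 mm for a shift and 0.08 rad for a turn. A row lasts 1/12 s, in which the tool goes at most 41.7 mm and 7.16 degrees, less where a joint would pass 70% of its speed; a pose out of reach is approached as far as the arm can. A call with a number of a shift or a turn outside -1 to 1 is refused whole. A call with a gripper value outside its range is refused whole. "jaw" is the opening, from -1 (shut) to 1 (fully open), so that 0 is half open, set as the call begins (left out, the last holds). The fingers move at their own pace and stop on an object; the grip force is fixed at half the most. Time passes only in rows, so rows that do not move let the fingers close. It gives the time, the measured TCP pose, the force and the opening at its end, in the units of the state.
- env.state(): the state, without advancing time (a new reading comes with each control period).
- env.read_camera(name): name is "scene" or "top" or "wrist"; returns a dict with "pixels" (400x640x3 uint8, blue, green, red), "vertical_fov" (degrees; the focal length in pixels is half the picture's height over the tangent of half this angle, whatever the lens; pixels are square), "cx", "cy" (the principal point, pixels), "world_to_cam" (4x4, takes a point from world to camera coordinates). Camera axes: x right, y down, z forward; pixel columns grow to the right and rows downward; lengths in mm; the calibration is good to about 2 mm. A picture is of the moment at which its call begins. There is no depth.
- env.job_done(): hands the job in, once; it reports no verdict.
Trained networks look in a picture, given as the dict that the camera call returned (one of the last four; its "shot" number tells which), for a name from the list of things; names that differ only in an ending like _2 or _b are one class to them, and where a whole thing is asked for, a point or a joint stands for the part that bears it (a point fixed in the world has none). Each returns a list of dicts, best first, with "score" (0 to 1); they miss things now and then, are a little off and sometimes report something else, mostly with a low value. They report only what shows in the picture. A call takes as long as a camera call. They do not tell look-alikes from the thing itself.
- env.boxes_of(target, picture): "point" ([x, y, z] in mm, in world coordinates, good to about 4 mm: the middle of the surface that is visible of it).
- env.tip_of(target, picture): "point" ([x, y, z] in mm, in world coordinates, good to about 4 mm: a listed point, or the origin of a listed thing).
The state is a dict: "t": time; "joints": joint angles; "qvel": joint speeds; "tau": joint torques, N m; "eef_pos": TCP position; "tcp_rot": TCP orientation; "ft_force": force on the tool from outside, world axes, zero at the start; "moment": the same for the moment, N m; "opening": opening from 0.0 (shut) to 1.0 (fully open).
Only numpy, scipy, OpenCV 4.12 (cv2) and the standard library are available. Lean on these libraries where they do the work, as an engineer would, in place of code of your own. Each camera call takes 0.05 s, during which the arm holds its last target.

## Task

Get the labelling machine's roller ready for cleaning: first push the black rubber roller sleeve all the way down onto the upright spigot of the drip-tray stand. Then open the cleaner bottle: press its push-and-turn safety cap down, twist it anticlockwise until it comes free, and lift it straight off. Finish still holding the cap upright above the open bottle, about 5 cm clear of the mouth, with the sleeve still on the spigot; do not put the cap down, and leave the other things on the bench alone.

Things in the scene. Friction and masses are not known exactly. Their poses are not given: they have to be found in the camera images.
- sleeve_center (a point): Centre (half-way up, on the axis) of the loose roller sleeve: a black rubber-covered rigid tube standing upright on the bench, outer diameter 40 mm, bore 23 mm right through, 80 mm long, about 150 g. z is along its axis, up.
- spigot_seat (a point): Top of the 36 mm aluminium collar at the foot of the spigot, on its axis, 12 mm above the bench: the sleeve's lower end rests here when fully home (sleeve centre then 40 mm above this point). z is up. The fixed stand is a square steel drip tray, 130 mm wide with a 16 mm high rim, screwed to the bench. Stand and bottle may have swapped sides.
- spigot_tip (a point): Top of the upright aluminium spigot, on its axis, 52 mm above the seat. The spigot is 20 mm in diameter, tapering to 12 mm over its last 8 mm.
- bottle: White plastic cleaner bottle, 72 mm in diameter, shoulder at 96 mm, clamped immovably in a steel holder (104 mm square plate, aluminium band) screwed to the bench. Origin under its centre at bench height, z up. With the cap closed, the line of the cap's two inner lugs (the cap's x axis) lies along this x axis within 3 degrees.
- mouth (a point): Centre of the rim of the bottle's neck, 133 mm above the bench, z up, x as the bottle's. Under the cap the neck is 28 mm in diameter with locking teeth out to 38 mm, and a spring-loaded grey pin of 18 mm diameter in the mouth pushes up on the cap, at most to 15 mm above the rim.
- cap_center (a point): Centre (half-way up, on the axis) of the loose grey round safety cap: 38 mm high, about 35 g, lower 22 mm a skirt of 45 mm diameter, upper 16 mm a ribbed head of 47 mm. Closed, its underside is 120 mm, this point 139 mm and its top 158 mm above the bench. z is up. To open: press down, turn anticlockwise seen from above while pressed, lift straight up; 15 mm up it is clear of the neck.
- cap_head (a point): Middle of the cap's ribbed head, 11 mm above its centre: the place to grip, at any angle about the axis. Press 5 mm or more down (it stops at 9 mm; a spring resists with 6 N at rest, 15 N at the bottom), keep it down and turn by 65 to 120 degrees from closed (80 is good, in one grasp); then it is free. Without the press a tooth blocks the turn; clockwise is always blocked.
- roll_center (a point): Bystander: centre of a roll of blank white labels lying flat, 96 mm in diameter, 45 mm high. Leave alone.
- jar_center (a point): Bystander: centre of a small closed sample jar, 52 mm in diameter, 75 mm high. Leave alone.
- driver_grip (a point): Bystander: handle of a screwdriver with a black handle, about 170 mm long, lying on the bench. Leave alone.
Things that resemble listed ones, but are neither listed nor needed, are in the scene too. There is more than one size of the part that bears cap_center; the job needs the largest. What is shaped like the part that bears spigot_seat but turquoise is not meant.

How it is judged (in metres and radians):
On the way, in this order (a step that is already met when the one before it is completed fails the run):
1. the sleeve is fully home on the spigot (horizontal distance between sleeve_center and spigot_seat below 0.004 m and z of sleeve_center in the frame of spigot_seat between 0.037 and 0.0425 m and angle between sleeve_center's own z axis and vertical below 0.08 rad), for 0.2 s.
2. the cap is pressed down while still closed (z of cap_center in the frame of mouth below 0.002 m and angle between the x axis of cap_center and the x axis of mouth, either way round below 0.45 rad), for 0.05 s.
3. the cap, still on the neck, is turned past the locking teeth (z of cap_center in the frame of mouth below 0.016 m and horizontal distance between cap_center and mouth below 0.006 m and angle between the x axis of cap_center and the x axis of mouth, either way round above 0.95 rad), for 0.05 s.
At the end, for the whole second after the job is handed in: The fingers hold the cap still and upright (within 20 degrees), its axis within 35 mm of the bottle's axis and its underside 25 to 121 mm above the mouth, touching nothing of the bottle; the sleeve is fully home on the spigot (within 2.5 mm of its seat, upright) (horizontal distance between cap_center and mouth below 0.035 m and z of cap_center in the frame of mouth between 0.044 and 0.14 m and angle between cap_center's own z axis and vertical below 0.35 rad and contact force between cap and the fingers above 1 N and contact force between cap and bottle below 0.1 N and linear speed of cap below 0.03 m/s and horizontal distance between sleeve_center and spigot_seat below 0.004 m and z of sleeve_center in the frame of spigot_seat below 0.0425 m and angle between sleeve_center's own z axis and vertical below 0.08 rad); the arm keeps its last pose, push and grip.
It fails at once if the label roll is moved more than 25 mm (distance of roll_center from where it was at the start of the episode above 0.025 m).
It fails at once if the sample jar is moved more than 25 mm (distance of jar_center from where it was at the start of the episode above 0.025 m).
It fails at once if the screwdriver is moved more than 25 mm (distance of driver_grip from where it was at the start of the episode above 0.025 m).
It also fails if it takes over 58 s, if anything falls off the work surface, if the arm or the gripper's body presses on something with over 40 N, if the wrist force passes 120 N, or if a joint passes its speed limit or range.

## Working session

There is one attempt and no reset: what is moved stays moved. The work goes in short steps, Python scripts to look and compute and a tool call to move; the robot and the scene stay as the last step left them, time stands still between calls to the robot, and variables do not carry over. Pictures are saved under pics/ and viewed, and the job is handed in when it is done.

Besides the shell and the picture viewer there is one more tool, called after "Call:" as name(argument=value, ...) on one line, values as JSON. drive_tool: Moves the arm, as the interface text tells. Its arguments: {"type":"object","properties":{"increments":{"type":"array","items":{"type":"array"}},"jaw":{"type":"number"}},"required":["increments"]}

```bash
ls; mkdir -p pics
cat > h.py <<'E'
import numpy as np, cv2
from cell import env
def K(p):
    f=200/np.tan(np.radians(p["vertical_fov"])/2); return f,p["cx"],p["cy"]
def proj(p,X):
    f,cx,cy=K(p); c=(np.array(p["world_to_cam"])@np.append(X,1))[:3]; return np.array([cx+f*c[0]/c[2],cy+f*c[1]/c[2]])
def ray_z(p,u,v,z):
    f,cx,cy=K(p); W=np.linalg.inv(np.array(p["world_to_cam"])); d=W[:3,:3]@np.array([(u-cx)/f,(v-cy)/f,1]); o=W[:3,3]
    return o+d*(z-o[2])/d[2]
E
python3 - <<'E'
from h import *
s=env.state(); print({k:np.round(v,3).tolist() for k,v in s.items()})
for n in ["scene","top"]:
    p=env.read_camera(n); cv2.imwrite(f"pics/{n}0.png",p["pixels"]); 
    np.set_printoptions(precision=1,suppress=True)
    W=np.linalg.inv(np.array(p["world_to_cam"]));print(n,p["vertical_fov"],p["cx"],p["cy"],W[:3,3],W[:3,2])
    for t in ["sleeve_center","spigot_seat","spigot_tip","bottle","mouth","cap_center","cap_head","roll_center","jar_center","driver_grip"]:
        print(t,[(np.round(d["point"]).tolist(),round(d["score"],2),np.round(proj(p,d["point"])).tolist()) for d in env.tip_of(t,p)[:5]])
E
```

```text
pics
{'t': 0.0, 'joints': [-1.397, 0.492, 1.559, 0.0, 1.092, -0.106], 'qvel': [0.001, -0.0, 0.0, -0.0, -0.0, 0.0], 'tau': [-0.003, -61.264, -25.819, 0.069, 0.048, -0.0], 'eef_pos': [172.569, -600.447, 214.06], 'tcp_rot': [-3.14, -0.0, 0.28], 'ft_force': [-0.023, -0.237, -0.0], 'moment': [0.009, -0.004, -0.057], 'opening': 1.002}
scene 57.541652827760984 318.1106247806101 197.5838170616836 [ 974.7 -140.   879.9] [-0.5  0.2 -0.9]
sleeve_center [([537.0, 3.0, 39.0], 0.7, [310.0, 202.0])]
spigot_seat [([394.0, 411.0, 11.0], 0.86, [416.0, 123.0]), ([457.0, 217.0, 13.0], 0.79, [368.0, 159.0])]
spigot_tip [([455.0, 212.0, 66.0], 0.65, [368.0, 148.0]), ([391.0, 413.0, 62.0], 0.65, [420.0, 111.0])]
bottle [([486.0, -260.0, -2.0], 0.71, [212.0, 227.0])]
mouth [([487.0, -260.0, 133.0], 0.79, [196.0, 204.0])]
cap_center [([490.0, -257.0, 138.0], 0.82, [197.0, 203.0]), ([499.0, -381.0, 11.0], 0.49, [166.0, 246.0]), ([464.0, -133.0, 16.0], 0.43, [254.0, 201.0])]
cap_head [([482.0, -261.0, 150.0], 0.85, [193.0, 198.0]), ([500.0, -378.0, 18.0], 0.72, [166.0, 245.0]), ([461.0, -130.0, 17.0], 0.46, [2
[... 545 characters left out ...]
[167.0, 257.0])]
bottle [([488.0, -259.0, 1.0], 0.57, [400.0, 230.0])]
mouth [([484.0, -260.0, 133.0], 0.6, [411.0, 232.0])]
cap_center [([482.0, -257.0, 141.0], 0.75, [411.0, 233.0]), ([466.0, -129.0, 12.0], 0.58, [357.0, 236.0]), ([503.0, -381.0, 10.0], 0.53, [442.0, 226.0])]
cap_head [([484.0, -257.0, 151.0], 0.72, [412.0, 233.0]), ([470.0, -130.0, 20.0], 0.65, [358.0, 235.0]), ([506.0, -381.0, 20.0], 0.57, [443.0, 225.0])]
roll_center [([744.0, -3.0, 23.0], 0.69, [317.0, 141.0])]
jar_center [([713.0, 261.0, 36.0], 0.84, [227.0, 148.0]), ([484.0, -261.0, 4.0], 0.33, [401.0, 231.0])]
driver_grip [([362.0, -163.0, 14.0], 0.74, [368.0, 272.0]), ([484.0, -256.0, 148.0], 0.49, [411.0, 232.0])]
```

View pics/scene0.png

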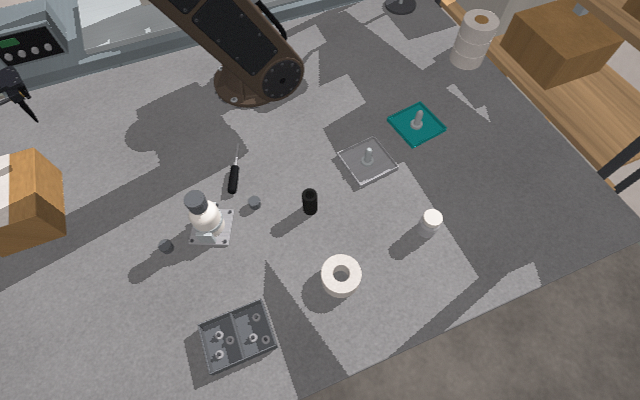

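View pics/top0.png

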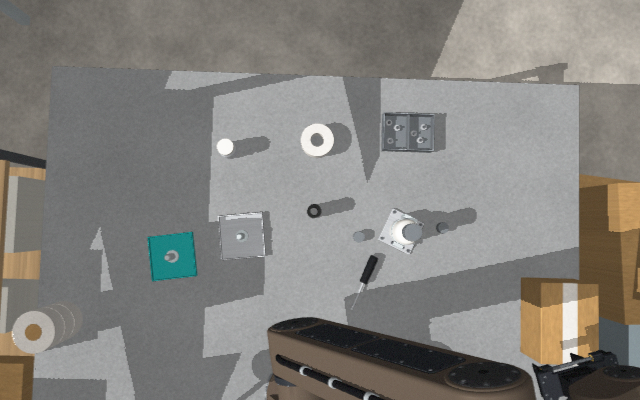

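Run:
```python
import cv2
a=cv2.imread("pics/scene0.png");b=cv2.imread("pics/top0.png")
import numpy as np
c1=cv2.resize(a[90:240,270:470],(800,600),interpolation=cv2.INTER_CUBIC)
c2=cv2.resize(b[180:280,130:340],(798,380),interpolation=cv2.INTER_CUBIC)
cv2.imwrite("pics/c1.png",c1);cv2.imwrite("pics/c2.png",c2)
```

```text
(no output)
```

View pics/c1.png

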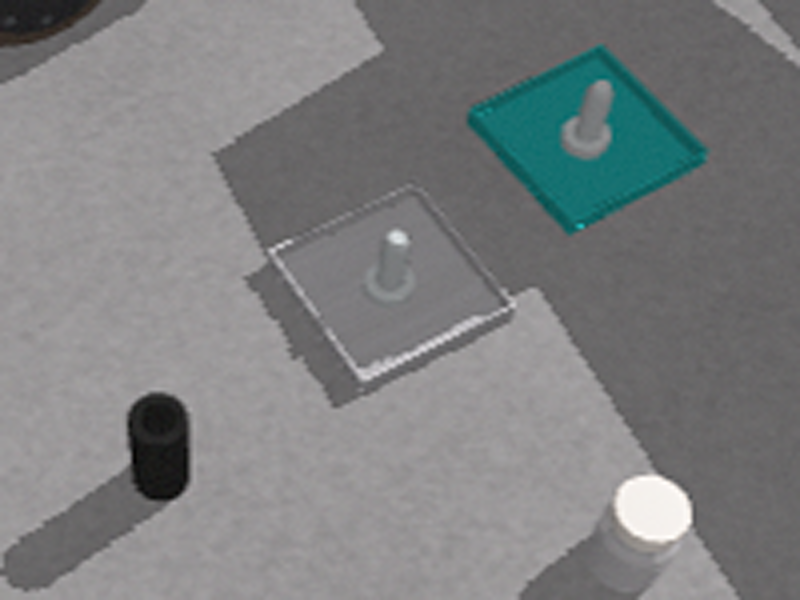

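View pics/c2.png

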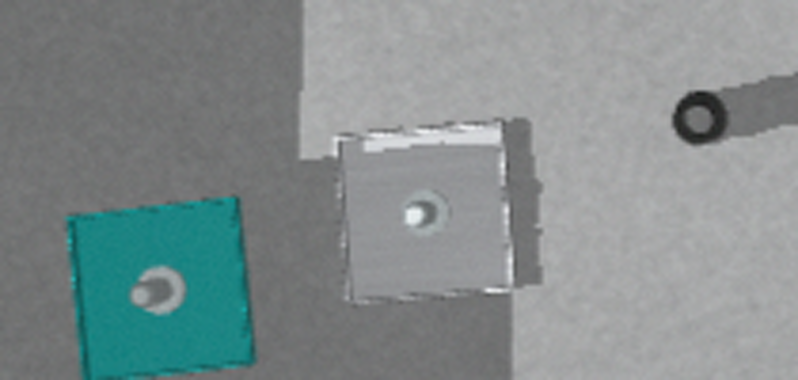

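Candidates:
- **Spigot:** grey tray at scene (368,150) or the turquoise look-alike at (418,118). I choose grey.
- **Cap:** the large one on the bottle at scene (196,200), or small loose caps at (254,201) and (166,246). I choose the one on the bottle.
- **Sleeve:** only one black tube, at scene (310,202). The screwdriver's black handle at (233,180) is not it.

The crops confirm the hollow black tube at (310,202) and the grey tray with its spigot at (368,150). Next I'll measure these positions more precisely.

```bash
cat >> h.py <<'E'
def frac(d,yaw):
    d=np.array(d,float);c,s=np.cos(yaw),np.sin(yaw)
    return np.array([d[0]*c+d[1]*s,d[0]*s-d[1]*c,-d[2]])/30
def views(ts,cams=("scene","top")):
    for n in cams:
        p=env.read_camera(n)
        for t in ts: print(n,t,[(np.round(d["point"],1).tolist(),round(d["score"],2)) for d in env.tip_of(t,p)[:3]])
E
python3 - <<'E'
from h import *
np.set_printoptions(precision=3,suppress=True)
views(["sleeve_center","spigot_seat","spigot_tip"])
p=env.read_camera("top"); print("top", ray_z(p,130+700*210/798, 180+117*100/380,80), "tip", ray_z(p,130+415*210/798,180+213*100/380,64))
p=env.read_camera("scene"); print("sc", ray_z(p,270+158/4,90+417/4,80),"tip", ray_z(p,270+398/4,90+238/4,64))
s=env.state(); print(frac(np.array([537,3,200])-s["eef_pos"],0.28))
E
```

```text
scene sleeve_center []
scene spigot_seat [([394.2, 409.9, 10.9], 0.88), ([457.4, 217.8, 11.2], 0.6)]
scene spigot_tip [([393.4, 414.0, 63.8], 0.98), ([453.0, 210.4, 62.2], 0.63)]
top sleeve_center [([536.8, 0.5, 40.9], 0.42)]
top spigot_seat [([390.3, 409.0, 13.3], 0.65), ([456.5, 209.2, 13.7], 0.61), ([486.5, -260.0, 131.3], 0.15)]
top spigot_tip [([460.1, 209.4, 67.1], 0.92), ([392.0, 409.2, 62.0], 0.66)]
top [535.567   1.616  80.   ] tip [458.242 210.691  64.   ]
sc [537.802   3.481  80.   ] tip [461.204 212.219  64.   ]
[ 17.235 -15.984   0.489]
```

Call:
drive_tool(increments=[[[0.8, -0.75, 0], [0, 0, 0]], [[0.8, -0.75, 0], [0, 0, 0]], [[0.8, -0.75, 0], [0, 0, 0]], [[0.8, -0.75, 0], [0, 0, 0]], [[0.8, -0.75, 0], [0, 0, 0]]], jaw=1)

```text
t: 2.02
eef_pos: [257.4, -458.1, 214.7]
tcp_rot: [3.141, -0.0, 0.279]
ft_force: [0.6, -0.0, 0.1]
opening: 0.997
```

Call:
drive_tool(increments=[[[0.8, -0.75, 0], [0, 0, 0]], [[0.8, -0.75, 0], [0, 0, 0]], [[0.8, -0.75, 0], [0, 0, 0]], [[0.8, -0.75, 0], [0, 0, 0]], [[0.8, -0.75, 0], [0, 0, 0]]])

```text
t: 2.43
eef_pos: [341.7, -316.8, 214.8]
tcp_rot: [3.141, -0.0, 0.28]
ft_force: [0.5, -1.1, 1.0]
opening: 0.999
```

Call:
drive_tool(increments=[[[0.8, -0.75, 0], [0, 0, 0]], [[0.8, -0.75, 0], [0, 0, 0]], [[0.8, -0.75, 0], [0, 0, 0]], [[0.8, -0.75, 0], [0, 0, 0]], [[0.8, -0.75, 0], [0, 0, 0]]])

```text
t: 2.85
eef_pos: [426.0, -175.4, 214.9]
tcp_rot: [3.141, -0.0, 0.28]
ft_force: [0.7, 0.6, 0.3]
opening: 0.999
```

Call:
drive_tool(increments=[[[0.8, -0.75, 0], [0, 0, 0]], [[0.8, -0.75, 0], [0, 0, 0]], [[0.8, -0.75, 0], [0, 0, 0]], [[0.5, -0.5, 0], [0, 0, 0]], [[0, 0, 0], [0, 0, 0]]])

```text
t: 3.27
eef_pos: [487.7, -70.8, 214.7]
tcp_rot: [-3.142, -0.001, 0.283]
ft_force: [0.4, 0.5, -0.2]
opening: 0.998
```

Run:
```python
from h import *
np.set_printoptions(precision=3,suppress=True)
s=env.state(); print(s["t"],s["eef_pos"],s["tcp_rot"],s["joints"])
p=env.read_camera("wrist"); cv2.imwrite("pics/w1.png",p["pixels"])
W=np.linalg.inv(np.array(p["world_to_cam"]));print(p["vertical_fov"],W[:3,3],W[:3,2])
for t in ["sleeve_center","spigot_tip","spigot_seat"]: print(t,[(d["point"],d["score"],proj(p,d["point"])) for d in env.tip_of(t,p)[:3]])
```

```text
3.2667 [487.656 -70.804 214.69 ] [-3.142 -0.001  0.283] [-0.279  0.304  1.875  0.001  0.962  1.009]
65.90240981645802 [562.167 -48.905 384.835] [-0.263 -0.076 -0.962]
sleeve_center [([534.1, 2.1, 40.0], 0.85, array([271.729, 126.805]))]
spigot_tip [([459.6, 210.4, 62.9], 0.56, array([ 53.703, 141.014]))]
spigot_seat [([463.3, 211.5, 17.3], 0.69, array([ 85.852, 134.434]))]
```

View pics/w1.png

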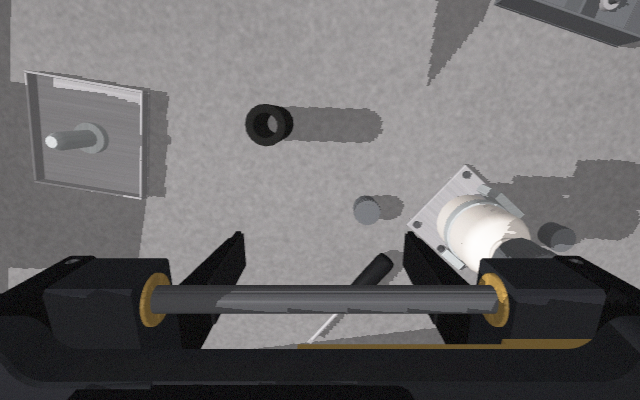

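The wrist view shows the sleeve at (270,125), the grey spigot at (55,141), the bottle at (470,225), and the fingertips at about (240,235) and (410,235). Next I'll go above the sleeve.

Run:
```python
from h import *
s=env.state(); print(frac(np.array([536,2,150])-s["eef_pos"],s["tcp_rot"][2]))
```

```text
[ 2.30546467 -1.9783731   2.15319351]
```

Call:
drive_tool(increments=[[[0.77, -0.66, 0.2], [0, 0, 0]], [[0.77, -0.66, 0.6], [0, 0, 0]], [[0.76, -0.66, 0.6], [0, 0, 0]], [[0, 0, 0.6], [0, 0, 0]], [[0, 0, 0], [0, 0, 0]]])

```text
t: 3.88
eef_pos: [535.0, 2.6, 151.8]
tcp_rot: [-3.14, 0.004, 0.28]
ft_force: [-0.5, -0.2, -0.4]
opening: 0.998
```

Run:
```python
from h import *
np.set_printoptions(precision=3,suppress=True)
s=env.state(); print(s["t"],s["eef_pos"],s["tcp_rot"],s["joints"])
p=env.read_camera("wrist"); im=p["pixels"].copy(); 
for t in ["sleeve_center","spigot_tip","spigot_seat"]: print(t,[(d["point"],d["score"],proj(p,d["point"])) for d in env.tip_of(t,p)[:3]])
for z in (80,): 
    for X in [s["eef_pos"][:2]]:
        u=proj(p,[*X,z]); print(u); cv2.drawMarker(im,tuple(int(round(a)) for a in u),(0,0,255))
cv2.imwrite("pics/w2.png",im); np.save("w2.npy",p["pixels"])
```

```text
3.8833 [534.983   2.587 151.763] [-3.14   0.004  0.28 ] [-0.119  0.443  1.847 -0.     0.856  1.172]
sleeve_center [([533.7, -0.6, 39.3], 0.67, array([327.275, 201.22 ]))]
spigot_tip [([459.8, 209.8, 63.5], 0.96, array([ 77.014, 222.364]))]
spigot_seat [([462.5, 212.4, 16.7], 0.83, array([109.557, 203.881]))]
[324.409 212.344]
```

View pics/w2.png

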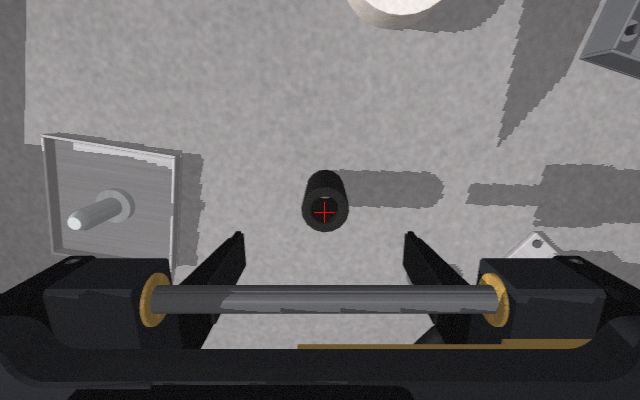

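Call:
drive_tool(increments=[[[0.03, 0, 0.9], [0, 0, 0]], [[0, 0, 0.9], [0, 0, 0]], [[0, 0, 0.9], [0, 0, 0]], [[0, 0, 0.9], [0, 0, 0]], [[0, 0, 0.25], [0, 0, 0]]])

```text
t: 4.5
eef_pos: [536.0, 1.9, 37.3]
tcp_rot: [-3.141, 0.002, 0.278]
ft_force: [0.1, -0.2, 0.3]
opening: 1.0
```

Call:
drive_tool(increments=[[[0, 0, 0], [0, 0, 0]], [[0, 0, 0], [0, 0, 0]], [[0, 0, 0], [0, 0, 0]], [[0, 0, 0], [0, 0, 0]], [[0, 0, 0], [0, 0, 0]]], jaw=-1)

```text
t: 4.92
eef_pos: [537.6, 2.7, 40.4]
tcp_rot: [3.141, -0.002, 0.28]
ft_force: [-0.4, 0.7, 0.3]
opening: 0.706
```

Call:
drive_tool(increments=[[[0, 0, 0], [0, 0, 0]], [[0, 0, 0], [0, 0, 0]], [[0, 0, 0], [0, 0, 0]], [[0, 0, 0], [0, 0, 0]], [[0, 0, 0], [0, 0, 0]]])

```text
t: 5.33
eef_pos: [537.1, 2.8, 39.2]
tcp_rot: [3.142, -0.0, 0.28]
ft_force: [-0.3, -0.1, 1.9]
opening: 0.413
```

Call:
drive_tool(increments=[[[0, 0, 0], [0, 0, 0]], [[0, 0, -0.5], [0, 0, 0]], [[0, 0, -0.9], [0, 0, 0]], [[0, 0, -0.9], [0, 0, 0]], [[0, 0, -0.7], [0, 0, 0]]])

```text
t: 5.75
eef_pos: [537.0, 2.8, 130.6]
tcp_rot: [3.141, -0.0, 0.28]
ft_force: [1.0, -0.2, -1.0]
opening: 0.415
```

Run:
```python
from h import *
np.set_printoptions(precision=3,suppress=True)
s=env.state(); print(s["t"],s["eef_pos"],s["tcp_rot"],s["opening"],s["ft_force"])
p=env.read_camera("wrist"); cv2.imwrite("pics/w3.png",p["pixels"])
for t in ["sleeve_center","spigot_tip","spigot_seat"]: print(t,[(d["point"],d["score"],proj(p,d["point"])) for d in env.tip_of(t,p)[:3]])
s=env.state(); print(s["t"],s["eef_pos"],s["tcp_rot"],s["opening"],s["ft_force"])
print(frac(np.array([459,211,130])-s["eef_pos"],s["tcp_rot"][2]))
```

```text
5.75 [537.029   2.817 130.558] [ 3.141 -0.     0.28 ] 0.41514521704221125 [ 1.039 -0.165 -0.95 ]
sleeve_center [([537.0, 3.1, 132.6], 0.62, array([323.865, 250.768]))]
spigot_tip [([457.3, 209.2, 60.3], 0.79, array([ 60.593, 235.541]))]
spigot_seat [([459.9, 212.2, 15.8], 0.58, array([ 95.159, 215.062]))]
5.95 [536.782   2.818 128.812] [ 3.141 -0.     0.28 ] 0.4123737588624396 [-0.286 -0.557 -2.533]
[-0.575 -7.386 -0.04 ]
```

View pics/w3.png

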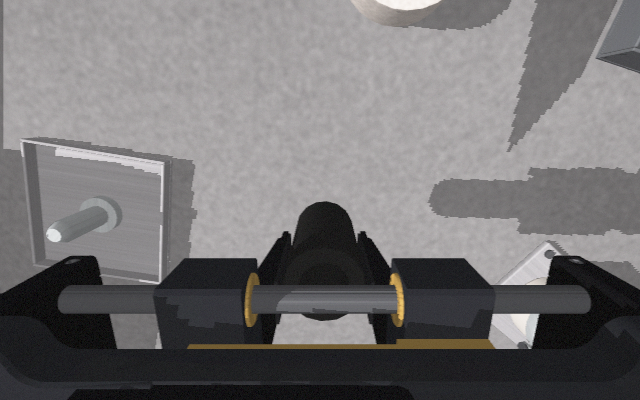

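The wrist view shows the sleeve gripped at (325,250), with its lower far edge at (325,202) and the spigot tip at (53,235).

Run:
```python
from h import *
np.set_printoptions(precision=2,suppress=True)
s=env.state(); p=env.read_camera("wrist")
print("tip",ray_z(p,53,235,64))
R=lambda v:frac(v,0.28)*30
e=np.array(s["eef_pos"])
print("far edge bottom rel tool", R(ray_z(p,325,202,e[2]-39)-e))
g=cv2.cvtColor(p["pixels"],cv2.COLOR_BGR2GRAY); cv2.imwrite("pics/w3c.png",cv2.resize(g[180:340,230:420],(760,640)[:2] and (712,600),interpolation=cv2.INTER_CUBIC))
c=g[195:215,325];print(c)
p=env.read_camera("top");im=cv2.resize(p["pixels"][220:250,225:255],(600,600),interpolation=cv2.INTER_CUBIC);cv2.imwrite("pics/t3.png",im)
```

```text
tip [459.33 211.03  64.  ]
far edge bottom rel tool [18.48  0.49 39.  ]
[168 164 164 162 166 162  92  22  17  26  23  26  27  28  22  22  28  26
  23  22]
```

View pics/w3c.png

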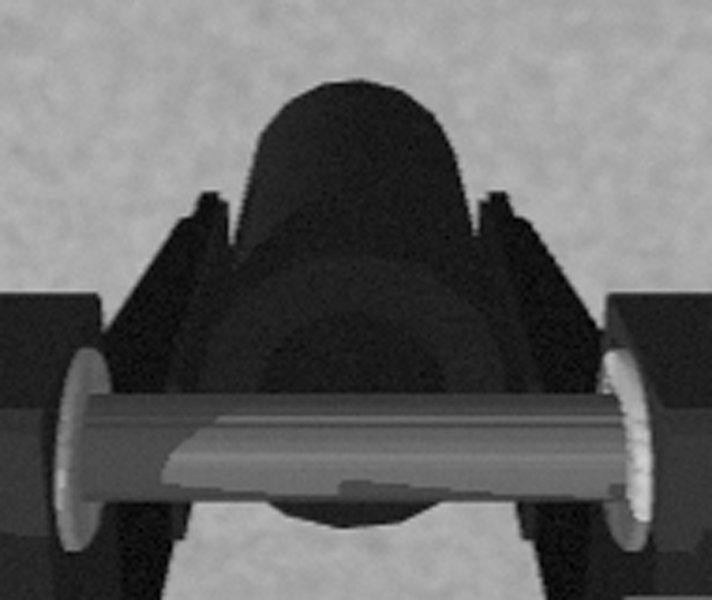

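View pics/t3.png

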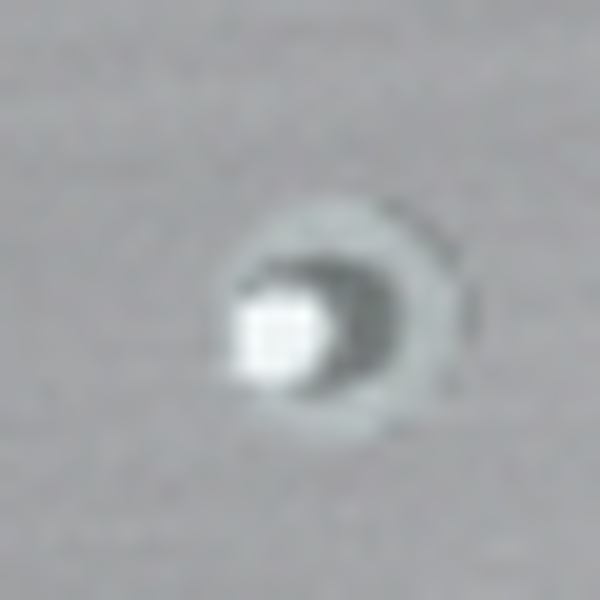

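The top-view crop shows the spigot tip at (239,237), and the wrist ray puts it at about (459.3, 211). I'll carry the sleeve over it.

Call:
drive_tool(increments=[[[-0.07, -0.9, 0], [0, 0, 0]], [[-0.07, -0.9, 0], [0, 0, 0]], [[-0.07, -0.9, 0], [0, 0, 0]], [[-0.07, -0.9, 0], [0, 0, 0]], [[-0.07, -0.9, 0], [0, 0, 0]]])

```text
t: 6.47
eef_pos: [488.5, 130.6, 127.7]
tcp_rot: [-3.141, 0.002, 0.279]
ft_force: [0.3, 0.3, -2.0]
opening: 0.41
```

Call:
drive_tool(increments=[[[-0.07, -0.9, 0], [0, 0, 0]], [[-0.07, -0.9, 0], [0, 0, 0]], [[-0.07, -0.9, 0], [0, 0, 0]], [[0, -0.15, 0], [0, 0, 0]], [[0, 0, 0], [0, 0, 0]]])

```text
t: 6.88
eef_pos: [459.1, 211.1, 128.0]
tcp_rot: [3.141, 0.002, 0.282]
ft_force: [0.5, 0.3, -1.9]
opening: 0.416
```

Run:
```python
from h import *
np.set_printoptions(precision=2,suppress=True)
def line(): 
    s=env.state(); print(s["t"],np.array(s["eef_pos"]),np.array(s["tcp_rot"]),s["opening"],np.array(s["ft_force"])); return s
line()
p=env.read_camera("wrist"); s=line(); e=np.array(s["eef_pos"])
cv2.imwrite("pics/w4.png",p["pixels"])
R=lambda v:frac(v,0.28)*30
print("far",R(ray_z(p,325,202,e[2]-39)-e),"near",R(ray_z(p,323.4,320,e[2]+41)-e))
q=env.read_camera("scene");cv2.imwrite("pics/s4.png",cv2.resize(q["pixels"][110:190,320:420],(750,600),interpolation=cv2.INTER_CUBIC))
q=env.read_camera("top");cv2.imwrite("pics/t4.png",cv2.resize(q["pixels"][200:270,200:290],(720,560),interpolation=cv2.INTER_CUBIC))
print(frac(np.array([459.3,211,120])-e,s["tcp_rot"][2])); line()
```

```text
6.8833 [459.07 211.12 128.  ] [3.14 0.   0.28] 0.41574546462768336 [ 0.53  0.3  -1.92]
6.9333 [459.57 210.22 128.15] [3.14 0.   0.28] 0.4113454533772333 [-0.14  0.19 -1.12]
far [18.19 -0.57 39.  ] near [-18.79  -1.47 -41.  ]
[-0.   -0.03  0.27]
7.0333 [460.16 209.31 128.48] [3.14 0.   0.28] 0.4107592772391401 [-0.15 -0.74 -0.76]
```

View pics/w4.png

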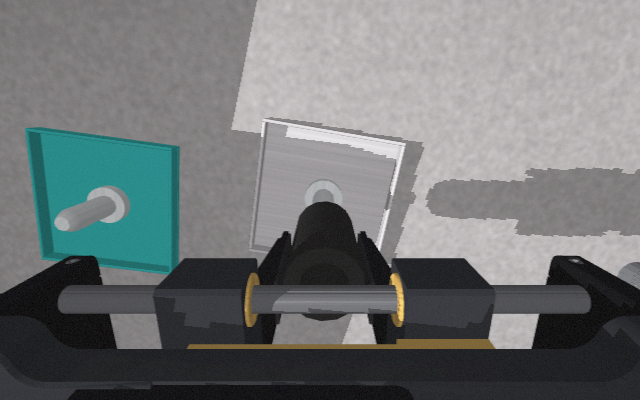

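View pics/s4.png

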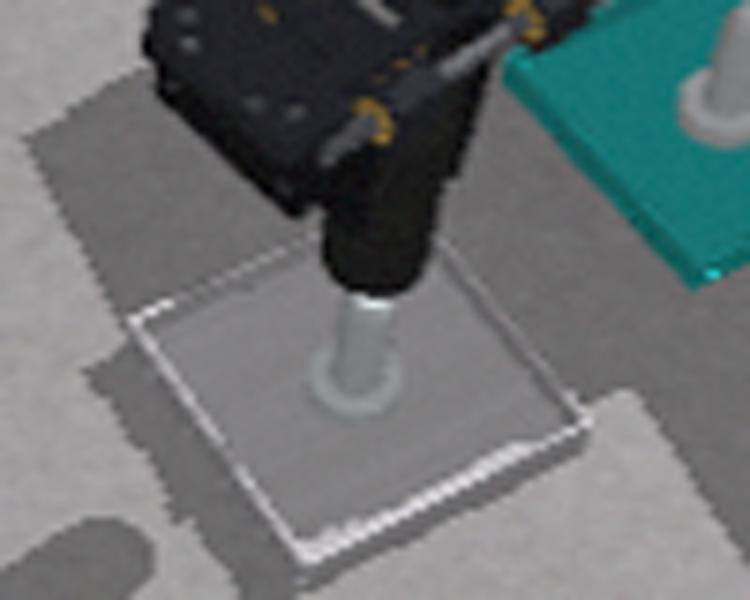

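View pics/t4.png

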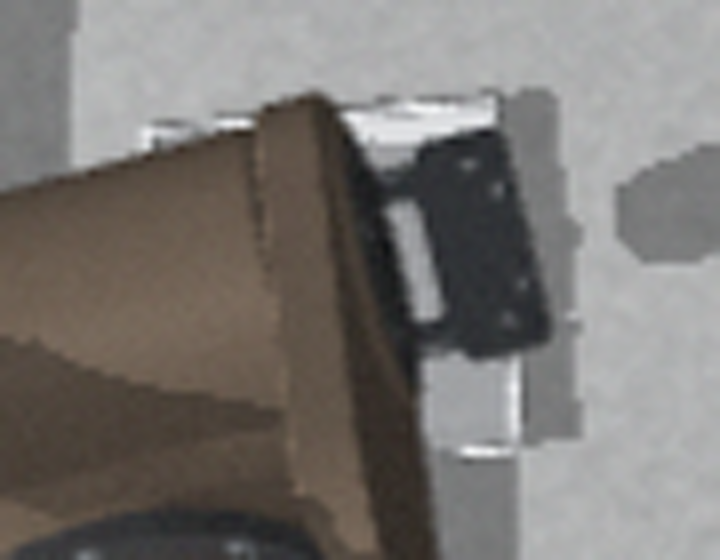

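The wrist view shows the collar at (323,193) directly beyond the sleeve's lower end at (325,202). The scene crop shows the sleeve above the spigot. I'll measure the offset numerically.

Run:
```python
from h import *
from scipy.optimize import least_squares
np.set_printoptions(precision=2,suppress=True)
p=env.read_camera("wrist"); g=cv2.cvtColor(p["pixels"],cv2.COLOR_BGR2GRAY)
R=lambda v:frac(v,0.28)*30
cv2.imwrite("pics/w5.png",cv2.resize(p["pixels"][170:270,270:380],(660,600),interpolation=cv2.INTER_CUBIC))
s=env.state();e=np.array(s["eef_pos"]);print(e)
print("collar", R(ray_z(p,323.5,196,12)-e),"sleeve bot",R(ray_z(p,325,220,89)-e))
q=env.read_camera("scene"); gs=cv2.cvtColor(q["pixels"],cv2.COLOR_BGR2GRAY)
for r in range(140,170,2): print(r,gs[r,355:385])
print("exp tip",proj(q,[459.3,211,64]),"seat",proj(q,[459.3,211,12]),"sleeve axis bottom",proj(q,[e[0],e[1],89]),proj(q,[e[0],e[1],105]))
f=proj
```

```text
[460.26 209.18 128.65]
collar [  2.26  -0.84 116.65] sleeve bot [ 4.77  0.34 39.65]
140 [109 109 110 107 111 113 115  93  18  23  20  20  11  20  27  26  23  25
  25  25  24  26  64 102 115 110 109 108 113 110]
142 [110 110 103 104 124 117 102  78  10  20  23  24  17  26  29  20  25  26
  29  26  21  23  66 124 133 105 110 107 108 106]
144 [143 122 115 113 111 113 115  81  18  21  25  26  27  30  22  28  26  20
  24  25  26  38  84 111 101 115 121 109 110 108]
146 [116 117 123 129 128 128 129 111  55  18  23  23  25  29  28  26  26  27
  22  18  32  92 131 128 113 100 111 119 110 107]
148 [129 129 126 128 128 129 130 131 131 112  55  22  17  16  26  16  18  21
  22  63 114 131 129 130 130 123 107  98 118 128]
150 [129 130 128 129 129 129 127 132 132 127 116 118 153 201 228 223 193 152
 129 128 128 125 125 128 130 128 130 119  96 105]
152 [130 130 132 131 131 130 128 127 130 123 115 118 129 133 137 144 138 121
 128 130 129 129 128 129 129 129 129 129 124 108]
154 [131 129 130 129 131 130 127 130 129 123 112 121 127 126 127 126 125 129
 131 129 128 129 128 129 131 131 127 131 130 129]

[... 284 characters left out ...]
38 146 137 121 121 126 127 127 122 120 132 147
 140 128 127 126 127 127 128 128 125 127 126 126]
162 [131 131 129 132 130 125 123 139 148 143 135 125 123 127 138 145 145 142
 131 128 128 129 127 128 127 126 126 127 127 126]
164 [130 131 131 131 128 128 126 120 125 133 141 147 147 148 150 145 128 121
 127 126 127 127 125 126 125 126 128 127 128 133]
166 [129 129 128 132 127 129 129 131 129 126 123 124 124 126 126 128 126 125
 125 125 125 129 126 129 131 127 131 131 129 125]
168 [129 129 131 128 128 128 129 127 131 129 127 128 128 127 126 126 124 127
 128 128 129 128 132 129 130 129 128 127 127 129]
exp tip [368.8  149.13] seat [366.89 160.01] sleeve axis bottom [369.33 144.01] [369.97 140.31]
```

View pics/w5.png

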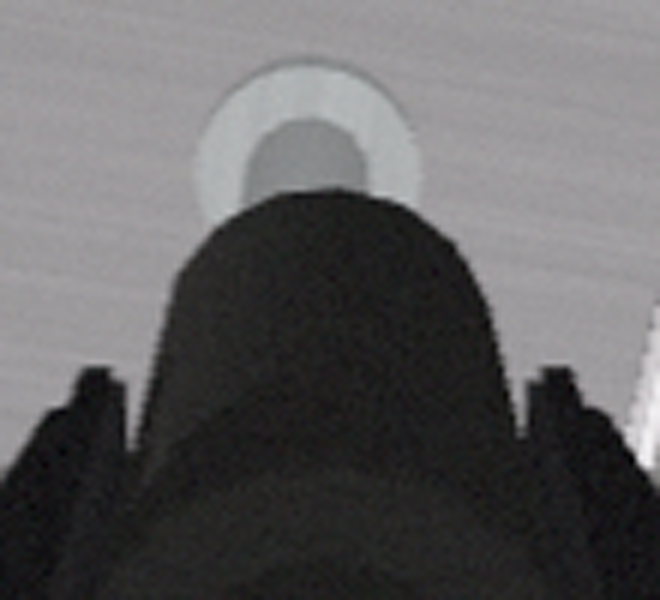

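Run:
```python
from h import *
np.set_printoptions(precision=2,suppress=True)
R=lambda v:frac(v,0.28)*30
s=env.state();p=env.read_camera("wrist");e=np.array(s["eef_pos"]);print(e,K(p))
print("collar", R(ray_z(p,321.25,198.5,12)-e),"sleeve bot",R(ray_z(p,325.4,230,89)-e),"far",R(ray_z(p,325.,201.5,89)-e),"near",R(ray_z(p,323.4,320,e[2]+41)-e),"tcp",proj(p,e))
q=env.read_camera("scene")
# scene: collar center/edges, sleeve edges
print("scene spigot at z12 row160", R(ray_z(q,366.2,160.2,12)-e)," sleeve row 140 axis", proj(q,[*e[:2],110]),proj(q,[*e[:2],89]),"want center x row140: 369.6")
```

```text
[460.3  209.13 128.78] (np.float64(308.5479505855274), 323.8835472644321, 202.49227799507761)
collar [ -0.15  -2.85 116.78] sleeve bot [-2.89  0.81 39.78] far [18.61  0.52 39.78] near [-18.69  -0.53 -41.  ] tcp [324.35 249.43]
scene spigot at z12 row160 [ -1.19  -0.07 116.78]  sleeve row 140 axis [370.17 139.15] [369.32 144.03] want center x row140: 369.6
```

Call:
drive_tool(increments=[[[-0.01, -0.08, 0.2], [0, 0, 0]], [[0, 0, 0.3], [0, 0, 0]], [[0, 0, 0.3], [0, 0, 0]], [[0, 0, 0.2], [0, 0, 0]], [[0, 0, 0], [0, 0, 0]]])

```text
t: 7.65
eef_pos: [458.3, 212.1, 97.4]
tcp_rot: [3.141, 0.003, 0.28]
ft_force: [0.4, -0.5, -0.8]
opening: 0.414
```

Run:
```python
from h import *
np.set_printoptions(precision=2,suppress=True)
p=env.read_camera("wrist");s=env.state();print(s["t"],np.array(s["eef_pos"]),np.array(s["tcp_rot"]),np.array(s["ft_force"]),np.array(s["moment"]),s["opening"])
cv2.imwrite("pics/w6.png",cv2.resize(p["pixels"][170:270,270:380],(660,600),interpolation=cv2.INTER_CUBIC))
q=env.read_camera("scene");cv2.imwrite("pics/s6.png",cv2.resize(q["pixels"][110:190,320:420],(750,600),interpolation=cv2.INTER_CUBIC))
```

```text
7.7 [458.66 212.17  98.11] [3.14 0.   0.28] [-0.77 -0.12 -1.92] [0.01 0.02 0.04] 0.41194544581388876
```

View pics/w6.png

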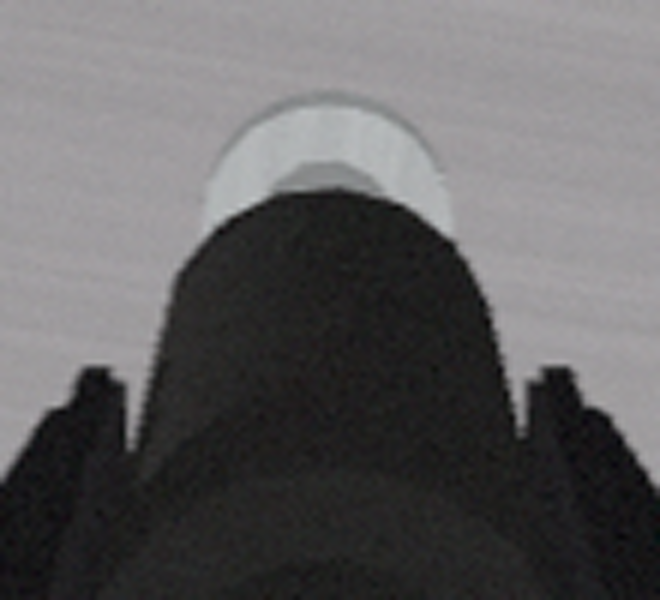

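View pics/s6.png

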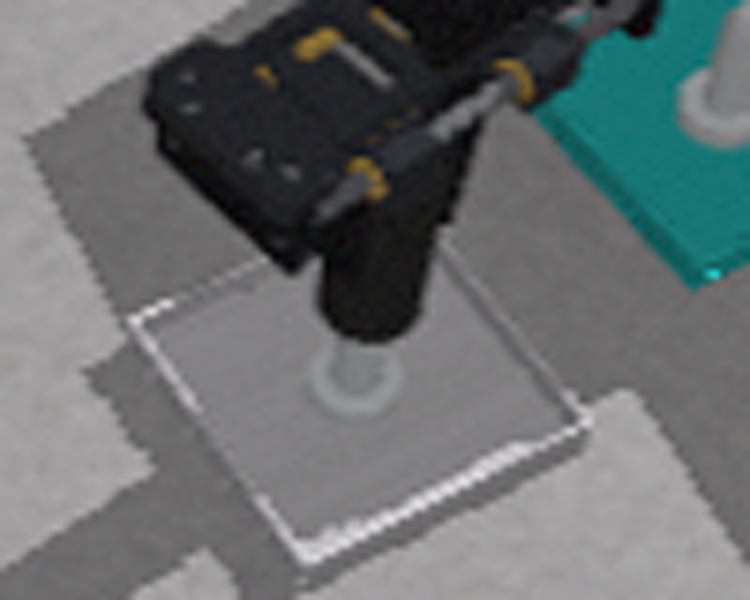

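Both crops show the sleeve's lower end centred over the collar, with no force on the wrist. I'll push on.

Call:
drive_tool(increments=[[[0, 0, 0.1], [0, 0, 0]], [[0, 0, 0.15], [0, 0, 0]], [[0, 0, 0.15], [0, 0, 0]], [[0, 0, 0.1], [0, 0, 0]], [[0, 0, 0], [0, 0, 0]]])

```text
t: 8.17
eef_pos: [458.8, 212.2, 83.4]
tcp_rot: [3.141, 0.001, 0.28]
ft_force: [-0.3, -0.2, -1.7]
opening: 0.412
```

Call:
drive_tool(increments=[[[0, 0, 0.2], [0, 0, 0]], [[0, 0, 0.2], [0, 0, 0]], [[0, 0, 0.2], [0, 0, 0]], [[0, 0, 0.2], [0, 0, 0]], [[0, 0, 0], [0, 0, 0]]])

```text
t: 8.58
eef_pos: [458.5, 212.1, 58.8]
tcp_rot: [3.141, 0.002, 0.28]
ft_force: [-0.2, 0.1, -2.1]
opening: 0.411
```

Call:
drive_tool(increments=[[[0, 0, 0.1], [0, 0, 0]], [[0, 0, 0.1], [0, 0, 0]], [[0, 0, 0.05], [0, 0, 0]], [[0, 0, 0], [0, 0, 0]], [[0, 0, 0], [0, 0, 0]]])

```text
t: 9.0
eef_pos: [459.1, 212.3, 52.6]
tcp_rot: [3.141, 0.0, 0.28]
ft_force: [-0.6, 0.9, -1.3]
opening: 0.414
```

Call:
drive_tool(increments=[[[0, 0, 0.05], [0, 0, 0]], [[0, 0, 0.05], [0, 0, 0]], [[0, 0, 0.05], [0, 0, 0]], [[0, 0, 0], [0, 0, 0]], [[0, 0, 0], [0, 0, 0]]])

```text
t: 9.42
eef_pos: [460.0, 212.6, 50.3]
tcp_rot: [3.141, -0.004, 0.28]
ft_force: [-3.9, -2.0, 30.2]
opening: 0.412
```

The 30 N force at TCP z 50 means the sleeve is on the collar. I'll release it.

Call:
drive_tool(increments=[[[0, 0, 0], [0, 0, 0]], [[0, 0, 0], [0, 0, 0]], [[0, 0, 0], [0, 0, 0]], [[0, 0, 0], [0, 0, 0]], [[0, 0, 0], [0, 0, 0]]], jaw=1)

```text
t: 9.83
eef_pos: [459.0, 212.3, 47.9]
tcp_rot: [3.141, 0.0, 0.28]
ft_force: [-0.1, -0.2, -0.3]
opening: 0.708
```

Call:
drive_tool(increments=[[[0, 0, 0], [0, 0, 0]], [[0, 0, 0], [0, 0, 0]], [[0, 0, 0], [0, 0, 0]], [[0, 0, -0.4], [0, 0, 0]], [[0, 0, -0.8], [0, 0, 0]]])

```text
t: 10.25
eef_pos: [457.9, 211.9, 82.6]
tcp_rot: [3.141, 0.004, 0.28]
ft_force: [-0.6, -0.2, -0.3]
opening: 0.989
```

Call:
drive_tool(increments=[[[0, 0, -1], [0, 0, 0]], [[0, 0, -1], [0, 0, 0]], [[0, 0, -1], [0, 0, 0]], [[0, 0, -1], [0, 0, 0]], [[0, 0, -0.8], [0, 0, 0]]])

```text
t: 10.67
eef_pos: [459.0, 212.3, 230.3]
tcp_rot: [3.142, -0.001, 0.28]
ft_force: [0.5, -0.4, -0.7]
opening: 0.998
```

Run:
```python
from h import *
np.set_printoptions(precision=2,suppress=True)
p=env.read_camera("wrist");s=env.state();print(s["t"],np.array(s["eef_pos"]),np.array(s["tcp_rot"]),np.array(s["ft_force"]),s["opening"])
cv2.imwrite("pics/w7.png",p["pixels"])
for t in ["sleeve_center","spigot_tip","spigot_seat"]: print(t,[(np.array(d["point"]),d["score"]) for d in env.tip_of(t,p)[:3]])
q=env.read_camera("scene");cv2.imwrite("pics/s7.png",cv2.resize(q["pixels"][110:190,320:420],(750,600),interpolation=cv2.INTER_CUBIC))
for t in ["sleeve_center"]: print(t,[(np.array(d["point"]),d["score"]) for d in env.tip_of(t,q)[:3]])
print(proj(q,[459,212,92]),proj(q,[459,212,12]),proj(p,[459,212,92]))
for c in ("top",):
    views(["cap_center","cap_head","mouth","bottle"],(c,))
```

```text
10.7167 [460.5  212.85 234.11] [-3.14 -0.01  0.28] [-0.28 -0.51  3.01] 1.001560481614124
sleeve_center [(array([458.5, 211.4,  54.4]), 0.6)]
spigot_tip [(array([459.3, 211.1,  62.6]), 0.83), (array([396.2, 409.5,  64.8]), 0.56)]
spigot_seat [(array([461.7, 213. ,  17.1]), 0.78), (array([389.2, 414. ,  11.9]), 0.66)]
sleeve_center [(array([456.8, 214.6,  54.2]), 0.75)]
[370.18 142.66] [367.16 159.82] [324.51 193.25]
top cap_center [([480.3, -259.6, 150.3], 0.67), ([504.3, -379.1, 8.1], 0.58), ([482.7, -256.6, 140.6], 0.54)]
top cap_head [([483.0, -257.2, 148.4], 0.77), ([502.3, -381.9, 19.7], 0.57), ([468.4, -129.7, 21.1], 0.43)]
top mouth [([487.1, -261.0, 131.6], 0.87)]
top bottle [([486.9, -262.1, 2.5], 0.8), ([484.0, -256.2, 140.3], 0.53), ([360.9, -163.7, 12.3], 0.42)]
```

View pics/w7.png

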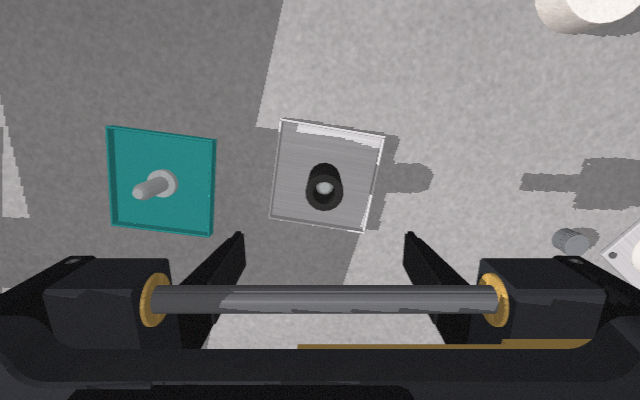

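View pics/s7.png

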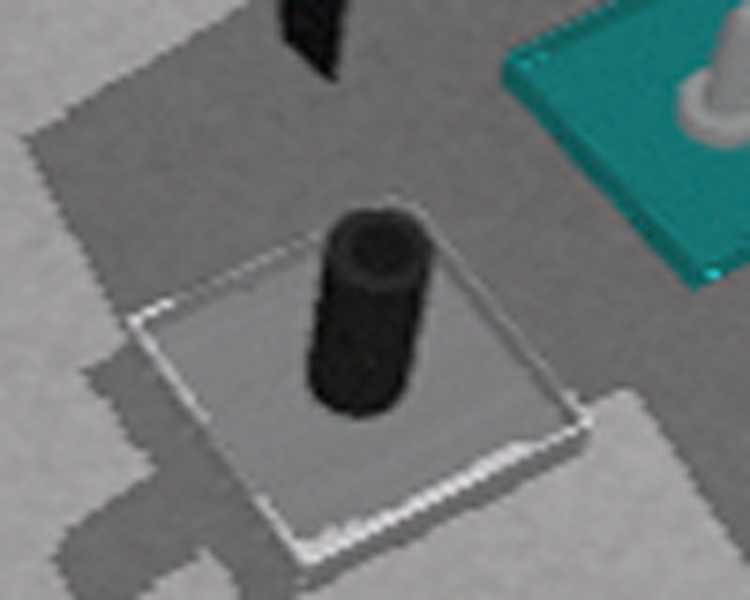

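The wrist view shows the sleeve at (325,187) with the spigot's tip visible inside its bore. The scene crop shows it standing upright on the collar, so it is home. Next is the cap.

Run:
```python
from h import *
s=env.state(); print(s["eef_pos"],frac(np.array([485,-259,215])-s["eef_pos"],0.28))
```

```text
[458.92043856 212.25826532 227.40812055] [-3.50569931 15.33708509  0.41360402]
```

Call:
drive_tool(increments=[[[-0.23, 1, 0], [0, 0, 0]], [[-0.23, 1, 0], [0, 0, 0]], [[-0.23, 1, 0], [0, 0, 0]], [[-0.23, 1, 0], [0, 0, 0]], [[-0.23, 1, 0], [0, 0, 0]]])

```text
t: 11.63
eef_pos: [467.1, 57.3, 227.8]
tcp_rot: [-3.142, 0.0, 0.28]
ft_force: [-0.4, 0.6, -0.4]
opening: 0.999
```

Call:
drive_tool(increments=[[[-0.23, 1, 0], [0, 0, 0]], [[-0.23, 1, 0], [0, 0, 0]], [[-0.23, 1, 0], [0, 0, 0]], [[-0.23, 1, 0], [0, 0, 0]], [[-0.23, 1, 0], [0, 0, 0]]])

```text
t: 12.05
eef_pos: [475.4, -96.6, 227.9]
tcp_rot: [-3.141, 0.0, 0.28]
ft_force: [0.7, 0.5, 0.3]
opening: 0.999
```

Call:
drive_tool(increments=[[[-0.23, 1, 0], [0, 0, 0]], [[-0.23, 1, 0], [0, 0, 0]], [[-0.23, 1, 0], [0, 0, 0]], [[-0.23, 1, 0], [0, 0, 0]], [[-0.23, 1, 0], [0, 0, 0]]])

```text
t: 12.47
eef_pos: [483.6, -250.4, 227.8]
tcp_rot: [-3.141, 0.0, 0.28]
ft_force: [0.8, 0.4, -0.3]
opening: 0.995
```

Call:
drive_tool(increments=[[[0, 0.33, 0.2], [0, 0, 0]], [[0, 0, 0.2], [0, 0, 0]], [[0, 0, 0], [0, 0, 0]], [[0, 0, 0], [0, 0, 0]], [[0, 0, 0], [0, 0, 0]]])

```text
t: 12.88
eef_pos: [486.6, -256.9, 216.2]
tcp_rot: [-3.141, 0.0, 0.281]
ft_force: [-0.5, 1.0, 0.4]
opening: 0.998
```

Run:
```python
from h import *
np.set_printoptions(precision=2,suppress=True)
p=env.read_camera("wrist");s=env.state();e=np.array(s["eef_pos"]);print(s["t"],e,np.array(s["tcp_rot"]),np.array(s["ft_force"]),s["opening"],np.array(s["joints"]))
cv2.imwrite("pics/w8.png",p["pixels"])
for t in ["cap_center","cap_head","mouth","bottle"]: print(t,[(np.array(d["point"]),d["score"]) for d in env.tip_of(t,p)[:3]])
print(proj(p,[*e[:2],158]),proj(p,[*e[:2],120]))
```

```text
12.9333 [ 486.71 -257.09  216.41] [ 3.14 -0.    0.28] [0.56 0.71 0.16] 0.9971374207559849 [-0.61  0.38  1.74  0.    1.02  0.68]
cap_center [(array([ 502.3, -377.9,   13.2]), 0.84), (array([ 486.8, -259.4,  140.8]), 0.7), (array([ 466.9, -133.3,   14.4]), 0.56)]
cap_head [(array([ 500.9, -378. ,   17.8]), 0.84), (array([ 486.1, -259.5,  148.7]), 0.66)]
mouth [(array([ 485.7, -257.3,  149.7]), 0.41)]
bottle [(array([ 490.8, -258.4,    2.6]), 0.67)]
[324.52 217.95] [324.47 204.3 ]
```

View pics/w8.png

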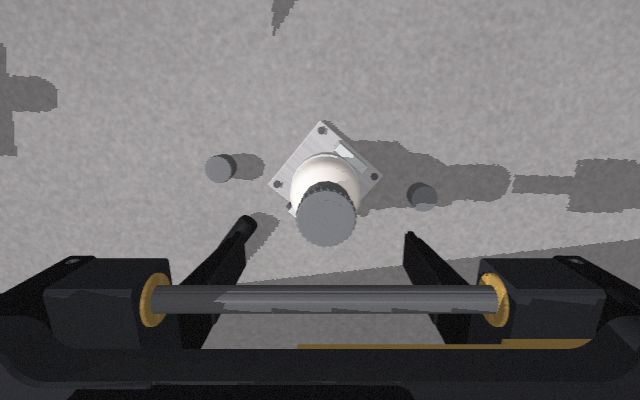

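The wrist view shows the large cap's top at (326,218), against an expected TCP projection of (324.5,218). The small caps at (221,168) and (422,195) and the driver handle at (245,225) lie low on the bench.

Call:
drive_tool(increments=[[[0, 0.03, 0.6], [0, 0, 0]], [[0, 0, 0.8], [0, 0, 0]], [[0, 0, 0.8], [0, 0, 0]], [[0, 0, 0.6], [0, 0, 0]], [[0, 0, 0], [0, 0, 0]]])

```text
t: 13.55
eef_pos: [485.6, -258.2, 129.3]
tcp_rot: [-3.138, 0.003, 0.28]
ft_force: [-1.1, 0.1, 0.2]
opening: 0.999
```

Run:
```python
from h import *
np.set_printoptions(precision=2,suppress=True)
p=env.read_camera("wrist");s=env.state();e=np.array(s["eef_pos"]);print(s["t"],e,np.array(s["ft_force"]))
cv2.imwrite("pics/w9.png",p["pixels"]);print(proj(p,[*e[:2],158]))
```

```text
13.6 [ 486.33 -258.66  131.13] [-0.5  -0.11  0.92]
[325.45 272.31]
```

View pics/w9.png

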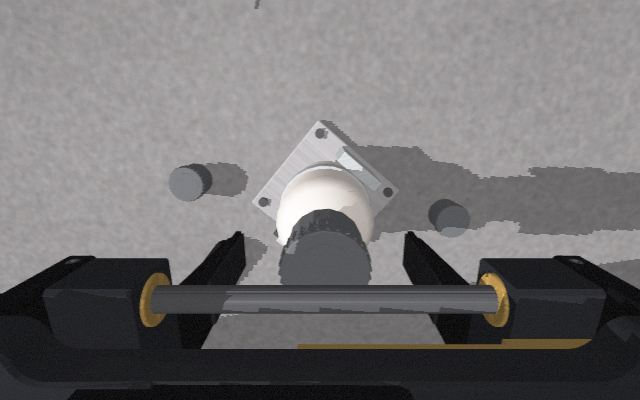

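The cap, centred at x≈325, sits between the fingers at head height. I'll close the jaws.

Call:
drive_tool(increments=[[[0, 0, 0], [0, 0, 0]], [[0, 0, 0], [0, 0, 0]], [[0, 0, 0], [0, 0, 0]], [[0, 0, 0], [0, 0, 0]], [[0, 0, 0], [0, 0, 0]]], jaw=-1)

```text
t: 14.02
eef_pos: [487.0, -259.3, 132.8]
tcp_rot: [3.141, -0.001, 0.28]
ft_force: [0.0, -0.7, 0.5]
opening: 0.706
```

Call:
drive_tool(increments=[[[0, 0, 0], [0, 0, 0]], [[0, 0, 0], [0, 0, 0]], [[0, 0, 0], [0, 0, 0]], [[0, 0, 0], [0, 0, 0]], [[0, 0, 0], [0, 0, 0]]])

```text
t: 14.43
eef_pos: [486.8, -259.1, 132.2]
tcp_rot: [-3.142, 0.0, 0.28]
ft_force: [-0.9, 1.8, 3.1]
opening: 0.487
```

Call:
drive_tool(increments=[[[0, 0, 0.09], [0, 0, 0]], [[0, 0, 0.09], [0, 0, 0]], [[0, 0, 0.09], [0, 0, 0]], [[0, 0, 0], [0, 0, 0]], [[0, 0, 0], [0, 0, 0]]])

```text
t: 14.85
eef_pos: [486.9, -259.1, 124.7]
tcp_rot: [3.141, -0.0, 0.28]
ft_force: [-3.6, 3.1, 12.3]
opening: 0.488
```

Run:
```python
from h import *
np.set_printoptions(precision=2,suppress=True)
q=env.read_camera("scene");s=env.state();e=np.array(s["eef_pos"]);print(s["t"],e,np.array(s["ft_force"]),np.array(s["moment"]),s["opening"])
cv2.imwrite("pics/s10.png",cv2.resize(q["pixels"][170:260,150:270],(800,600),interpolation=cv2.INTER_CUBIC))
```

```text
14.9 [ 486.85 -259.1   124.81] [-2.89  2.56 12.77] [ 0.59  0.61 -0.04] 0.4904132963959065
```

View pics/s10.png

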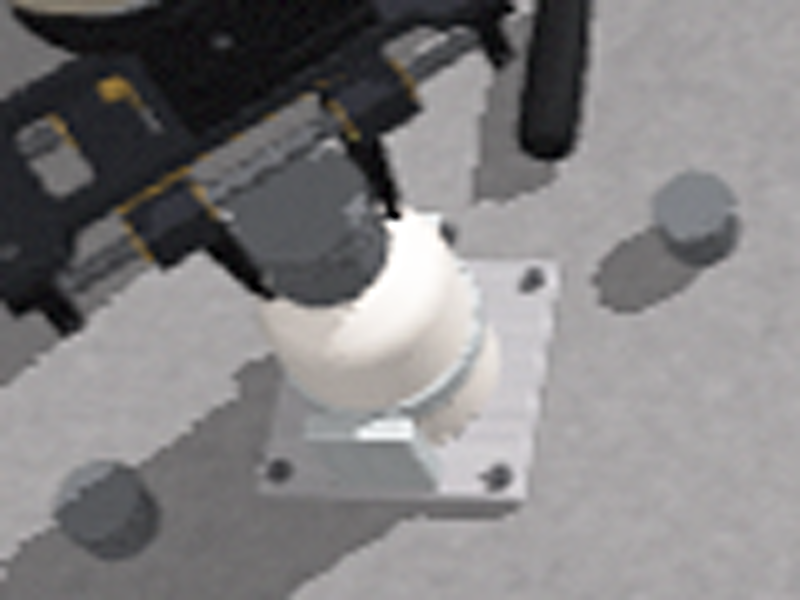

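The cap is pressed: about 12.8 N is close to 7 mm down, and the crop shows the skirt down near the shoulder. Now I'll twist anticlockwise, which is negative about tool z.

Call:
drive_tool(increments=[[[0, 0, 0], [0, 0, -0.5]], [[0, 0, 0], [0, 0, -1]], [[0, 0, 0], [0, 0, -1]], [[0, 0, 0], [0, 0, -1]], [[0, 0, 0], [0, 0, -1]]])

```text
t: 15.32
eef_pos: [487.3, -259.1, 125.0]
tcp_rot: [3.14, -0.001, 0.643]
ft_force: [-1.0, 4.9, 12.3]
opening: 0.487
```

Call:
drive_tool(increments=[[[0, 0, 0], [0, 0, -1]], [[0, 0, 0], [0, 0, -1]], [[0, 0, 0], [0, 0, -1]], [[0, 0, 0], [0, 0, -1]], [[0, 0, 0], [0, 0, -1]]])

```text
t: 15.73
eef_pos: [487.2, -258.9, 124.9]
tcp_rot: [3.14, -0.0, 1.044]
ft_force: [-1.2, 6.0, 12.6]
opening: 0.487
```

Call:
drive_tool(increments=[[[0, 0, 0], [0, 0, -1]], [[0, 0, 0], [0, 0, -1]], [[0, 0, 0], [0, 0, -1]], [[0, 0, 0], [0, 0, -1]], [[0, 0, 0], [0, 0, -1]]])

```text
t: 16.15
eef_pos: [487.0, -258.7, 124.9]
tcp_rot: [3.141, -0.0, 1.444]
ft_force: [-1.3, 3.9, 12.7]
opening: 0.484
```

Call:
drive_tool(increments=[[[0, 0, 0], [0, 0, -1]], [[0, 0, 0], [0, 0, -1]], [[0, 0, 0], [0, 0, -1]], [[0, 0, 0], [0, 0, -0.5]], [[0, 0, 0], [0, 0, 0]]])

```text
t: 16.57
eef_pos: [486.8, -258.7, 124.8]
tcp_rot: [3.141, -0.0, 1.723]
ft_force: [-3.2, 5.7, 12.8]
opening: 0.489
```

Run:
```python
from h import *
np.set_printoptions(precision=2,suppress=True)
q=env.read_camera("scene");s=env.state();e=np.array(s["eef_pos"]);print(s["t"],e,np.array(s["tcp_rot"]),np.array(s["ft_force"]),np.array(s["moment"]),s["opening"])
cv2.imwrite("pics/s11.png",cv2.resize(q["pixels"][170:260,150:270],(800,600),interpolation=cv2.INTER_CUBIC))
```

```text
16.6167 [ 486.82 -258.75  124.83] [ 3.14 -0.    1.72] [-2.5   5.9  12.56] [0.97 0.42 0.01] 0.48576030322028896
```

View pics/s11.png

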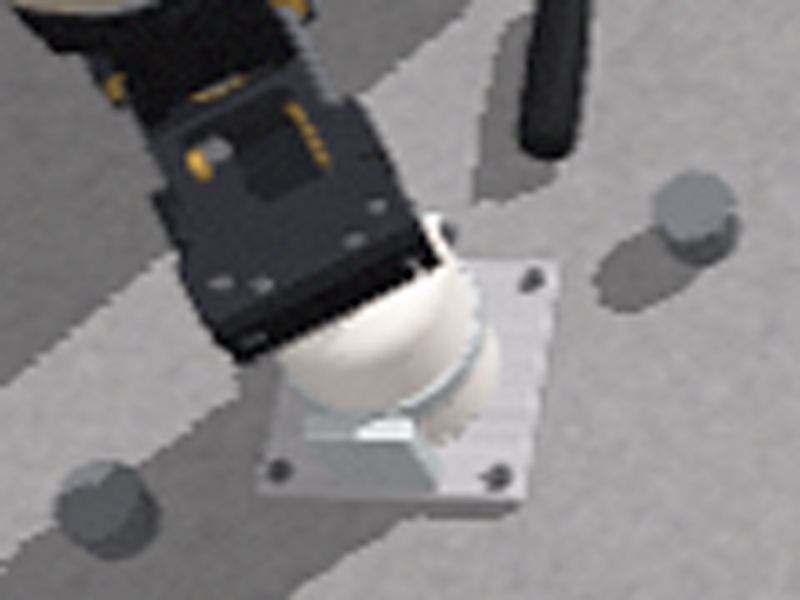

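The tool turned 1.44 rad (82.6°), steady, with no torque build-up and the opening unchanged. I'll lift gently and watch the force.

Call:
drive_tool(increments=[[[0, 0, -0.1], [0, 0, 0]], [[0, 0, -0.1], [0, 0, 0]], [[0, 0, -0.1], [0, 0, 0]], [[0, 0, -0.1], [0, 0, 0]], [[0, 0, 0], [0, 0, 0]]])

```text
t: 17.03
eef_pos: [486.6, -259.0, 136.3]
tcp_rot: [-3.141, -0.0, 1.72]
ft_force: [-2.2, 1.9, 2.7]
opening: 0.488
```

Call:
drive_tool(increments=[[[0, 0, -0.15], [0, 0, 0]], [[0, 0, -0.2], [0, 0, 0]], [[0, 0, -0.2], [0, 0, 0]], [[0, 0, -0.2], [0, 0, 0]], [[0, 0, 0], [0, 0, 0]]])

```text
t: 17.45
eef_pos: [487.4, -259.6, 160.0]
tcp_rot: [3.14, 0.002, 1.72]
ft_force: [0.7, 0.1, -0.8]
opening: 0.485
```

Call:
drive_tool(increments=[[[0, 0, -0.3], [0, 0, 0]], [[0, 0, -0.4], [0, 0, 0]], [[0, 0, -0.3], [0, 0, 0]], [[0, 0, -0.2], [0, 0, 0]], [[0, 0, 0], [0, 0, 0]]])

```text
t: 17.87
eef_pos: [487.2, -259.4, 196.0]
tcp_rot: [3.14, 0.002, 1.72]
ft_force: [0.0, -0.9, -0.8]
opening: 0.487
```

Call:
drive_tool(increments=[[[0, 0, 0], [0, 0, 0]], [[0, 0, 0], [0, 0, 0]], [[0, 0, 0], [0, 0, 0]], [[0, 0, 0], [0, 0, 0]], [[0, 0, 0], [0, 0, 0]]])

```text
t: 18.28
eef_pos: [486.8, -259.1, 194.2]
tcp_rot: [-3.141, -0.0, 1.72]
ft_force: [-0.3, 0.2, -0.7]
opening: 0.489
```

Run:
```python
from h import *
np.set_printoptions(precision=2,suppress=True)
q=env.read_camera("scene");s=env.state();e=np.array(s["eef_pos"]);print(s["t"],e,np.array(s["tcp_rot"]),np.array(s["ft_force"]),np.array(s["qvel"]),s["opening"])
for t in ["cap_center","mouth","sleeve_center","spigot_seat"]: print(t,[(np.array(d["point"]),d["score"]) for d in env.tip_of(t,q)[:3]])
cv2.imwrite("pics/s12.png",cv2.resize(q["pixels"][100:280,150:390],(800,600),interpolation=cv2.INTER_CUBIC))
p=env.read_camera("wrist");cv2.imwrite("pics/w12.png",p["pixels"])
for t in ["cap_center","mouth"]: print(t,[(np.array(d["point"]),d["score"]) for d in env.tip_of(t,p)[:3]])
```

```text
18.3333 [ 486.76 -259.11  194.26] [-3.14 -0.    1.72] [-0.55  0.47 -0.48] [ 0. -0. -0.  0.  0. -0.] 0.4880782408705248
cap_center [(array([ 465.8, -134.7,   16.4]), 0.66), (array([ 498.6, -382.6,   11.2]), 0.65)]
mouth []
sleeve_center [(array([459.3, 212.1,  51.6]), 0.7)]
spigot_seat [(array([395.2, 410.9,  11.4]), 0.79)]
cap_center [(array([ 486.5, -261.8,  202.6]), 0.78), (array([ 464.8, -130.8,   14.2]), 0.67)]
mouth [(array([ 485.1, -258.2,  131.2]), 0.56)]
```

View pics/s12.png

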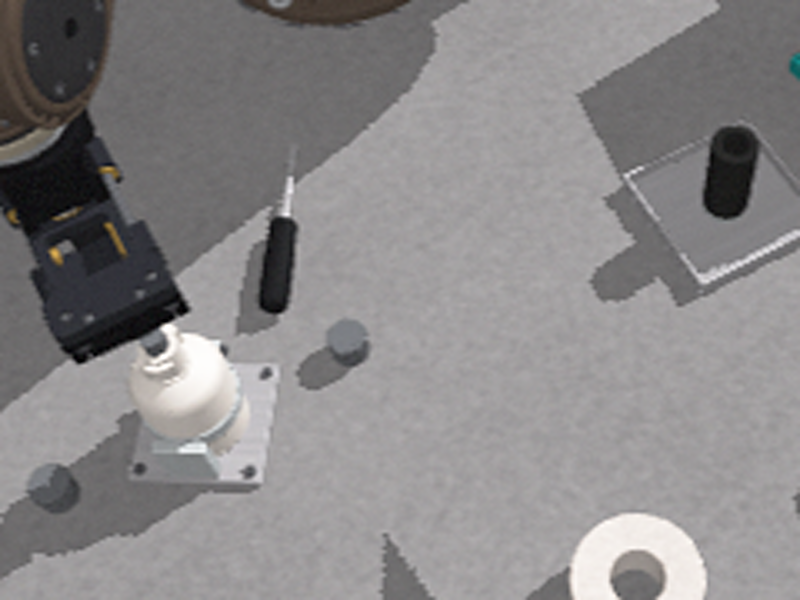

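View pics/w12.png

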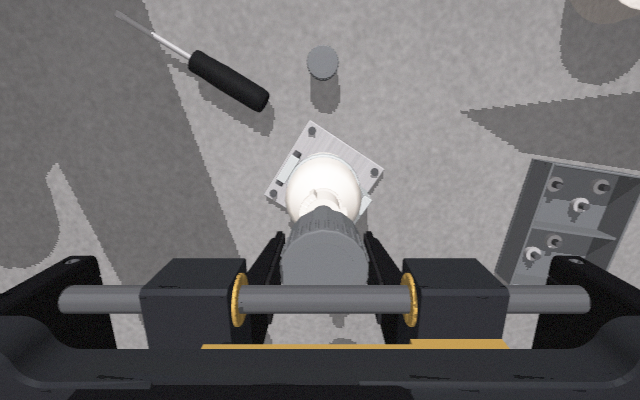

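The scene crop shows the open neck with its grey pin at crop (155,345), and the sleeve still on the spigot at (730,170). The wrist view shows the cap held upright at (325,250) above the bottle, with its centre at z≈202, so the underside is about 50 mm above the mouth. The arm is still, so I'll hand in.

```bash
python3 -c "
from cell import env
print(env.job_done())"
```

```text
the job is handed in; nothing more can be done
None
```

I pushed the sleeve down onto the grey spigot, not the turquoise look-alike. Then I gripped the large cap, pressed it down, turned it about 83° anticlockwise and lifted it straight off. The job is handed in at about 18.4 s of the 58 s allowed; it reports no verdict.

**Sleeve:** it bottomed on the collar with 30 N at the expected height. The last scene check put its centre at (459, 212, 51.6), about 1 mm from my estimate of the spigot axis and close to the 52 mm expected when home.

**Cap:** it took 12.8 N to press, which is about 7 mm of travel, and it came free with almost no resistance. It is held still and upright with its centre at z about 202, so its underside is about 50 mm above the mouth. The wrist view put it within about 4 mm of the bottle axis.

**Other things on the bench:** the arm did not go near the label roll, jar or screwdriver, and the last pictures show the roll and screwdriver undisturbed.

**Checks that failed or disagreed:**
- In the last scene picture the network missed the held cap, the mouth and the grey stand. I relied on the wrist view and the images themselves there.
- Before the sleeve went on, the scene and wrist cameras disagreed by 1–2 mm on its sideways offset from the spigot. I used a value between them, and it went on with no side force.

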